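# Turn the carved rosette block in the slide-jaw vise

## Robot

A 7-joint arm with a two-finger parallel gripper is mounted at the origin on the work surface. World frame = base frame: x ahead of the robot, y to its left, z up, the work surface at z = 0. Lengths are in m, angles in degrees, forces in N, time in s.
With the tool pointing down it reaches from about 0.425 to 0.875 m from the base axis. Payload 4.7 kg.
Tool frame: the origin (TCP) lies at the centre of the arm's flange, where the gripper is bolted on; the fingertips stand 173 mm ahead of it and the grasp point (between the pads) lies 155 mm ahead of it (arm.tips_ahead is the z of the fingertips in the tool frame, in m); z points along the fingers, y is the line along which they close (so a half turn about z gives the same grasp; the last joint's range is limited). The gripper opens to 85 mm and grips with 20 to 120 N. Pads are 22 mm wide; open, the fingers measure 114 mm over their backs; the gripper's body (76 mm by 85 mm) begins 54 mm behind the grasp point. The pads swing forward as they close: fully open they stand 13 mm farther back than shut.
Start: joints at [75.579, 18.392, -4.016, 83.108, 1.295, 78.541, -3.26], TCP at [0.171, -0.627, 0.405] pointing down, gripper open.
Joint ranges: [-163.93, 163.93], [-17.29, 119.83], [-79.2, 71.16], [3.27, 140.29], [-89.18, 269.18], [5.43, 117.66], [-154.24, 154.24]. Speed limits (degrees/s): [147.25, 147.25, 180, 180, 180, 180, 180].

## Interface

Orientations are given as a 3x3 rotation matrix whose columns are the frame's x, y, z axes.
In Python, from cell import arm gives the robot as it stands. Calls block until the motion is done:
- arm.movep(position, orientation): joint-space move of the TCP to a pose.
- arm.servo_line(position, max_speed=0.15, ori=None): straight line of the TCP; ori=None keeps the orientation; max_speed is the mean speed in m/s.
- arm.set_joints(angles): joint-space move.
- arm.move_gripper(opening, force=None): finger opening in m; force is the grip in N (None keeps the last); returns when the fingers have stopped.
- arm.sleep(seconds).
- arm.solve_ik(position, orientation): joint angles nearest the present ones, or None.
- arm.get_obs(): the state.
- arm.read_camera(name): name is "side" or "top" or "wrist"; returns a dict with "img" (480x640x3 uint8, red, green, blue), "fx", "fy", "cx", "cy" (pixels), "distortion" ([k1, k2, p1, p2, k3] as OpenCV has them; the pictures are not rectified), "origin" and "attitude" of the camera in the world; the wrist camera has in their place "hand_eye" (4x4, takes a point from camera to tool coordinates, whose origin is the TCP and whose axes are the flange's). Camera axes: x right, y up, looking along -z (the intrinsics and any distortion apply to the point x, -y, -z); pixel columns grow to the right and rows downward; lengths in m; the calibration is good to about 2 mm. A picture is of the moment at which its call begins: read the wrist's pose just before it. There is no depth.
A pose or a line that the arm cannot do raises arm.MotionError and nothing moves.
- arm.finish_job(): hands the job in; it is judged then, once.
The state is a dict: "time_s": time; "joint_positions": joint angles; "dq": joint speeds; "joint_torque": joint torques, N m; "ee_pos": TCP position; "ee_rot": TCP orientation; "wrist_force": force on the tool from outside, world axes, zero at the start; "torque": the same for the moment, N m; "grip_width": finger opening in m; "finger_force": force on a finger pad.
Only numpy, scipy, OpenCV 4.12 (cv2) and the standard library are available. Lean on these libraries where they do the work, as an engineer would, in place of code of your own. Each camera call takes 0.05 s, during which the arm holds its last target. There are 200 camera calls.

## Task

The edge of the carved block in the blue bar vise is cleaned, and now its white rosette face has to be worked on: slide the jaw back, take the block out, roll it a quarter turn so that the rosette looks straight up, and lay it back flat on the vise bed, roughly centred across the jaws. Then push the jaw up until the block is gripped between the cork cheeks with the jaw's spring cheek well pressed in, without crushing it, and let go. Leave the tools and other things around the vise where they are.

Things in the scene. Friction and masses are not known exactly. Their poses are not given: they have to be found in the camera images.
- vise: Bar vise bolted down: grey foot plate 110 x 300 x 10 mm, aluminium beam 40 mm wide with cork-lined top (the bed) 60 mm above the table, blue jaws, end stop 70 mm high at y = 190 mm. Origin: on the table below the middle of the fixed jaw's cork face; z up, y along the beam towards the sliding jaw (foot plate y = -100 to +200 mm), x across.
- bed_point (a point): On the bed (60 mm above the table) at the foot of the fixed jaw's cork face, mid-beam; axes as vise. The cork face is the plane y = 0. Both jaws are 40 mm wide (x = -20 to +20 mm), 24 mm thick with cheek, and stand 28 mm above the bed; behind the fixed jaw only a shoe no higher than the bed.
- jaw (a joint): Sliding jaw: gap between the cork faces with its spring cheek out, 0 to 0.105 m, growing away from the fixed jaw (vise +y). A clutch drags with 6 N either way and holds the jaw where it is left. The cheek, 6 mm thick, gives up to 4 mm at 1 N/mm, so a gripped part is 0 to 4 mm wider than this value. Starts at 0.0365 to 0.039, gripping the block.
- jaw_knob (a point): Middle of the black upright knob on the sliding jaw's carriage: 24 mm in diameter, 90 mm above the table, top 16 mm higher, carriage top (54 mm wide) 21 mm lower. Lies 58 mm behind the sliding jaw's cork face (vise y = gap + 58 mm) and moves with it; does not turn. Pinch it from above or push it along the beam.
- block: Limewood block, 60 (x) x 40 (y) x 52 mm (z), 0.06-0.13 kg. Origin: its centre. Its +y face is white gesso with a sunk carved rosette; the others are bare wood. Starts on the bed, z up, axes parallel to the vise's, 40 mm between the jaws, rosette (+y) to the sliding jaw, both ends (x) about 10 mm proud of jaws and beam. Wanted: +y up, length still across, 52 mm between the jaws, 40 mm tall.
- flat_brush: Flat brush, blue handle, 190 mm long, lying; origin on the table below the ferrule end of the handle. Leave alone.
- round_brush: Slim brush, blue handle, 190 mm long, lying; origin as flat_brush. Leave alone.
- magnifier: Black hand magnifier, 195 mm long, 17 mm high, lying; origin on the table below the lens centre. Leave alone.
- tape_measure: Dark blue tape measure, 78 x 38 x 62 mm, standing; origin on the table below its centre. Leave alone.
- tweezers: Steel tweezers, 135 mm long, 8 mm high, lying; origin on the table at the middle. Leave alone.
- wedge0: Small pale wooden wedge, 60 x 26 x 16 mm, on the table beside the vise; origin below its centre. Leave alone.
- wedge1: A second wedge like wedge0, on the other side of the vise. Leave alone.
- jar: Amber glass jar with white cap, 56 mm in diameter, 75 mm high, standing; origin below its centre. Leave alone.
Things that resemble listed ones, but are neither listed nor needed, are in the scene too. Leave any purple or turquoise look-alike of the block alone.

How it is judged:
By the outcome, as a careful person would: the job done as asked, in the order asked, and still so for the second after the job is handed in, with the robot touching nothing.
It also fails if it takes over 67 s, if anything falls off the work surface, if the arm or the gripper's body presses on something with over 40 N, if the wrist force passes 120 N, or if a joint passes its speed limit or range.

## Working session

There is one attempt and no reset: what is moved stays moved. The work goes in short steps, each a Python script; the robot and the scene stay as the last script left them, time stands still between calls to the robot, and variables do not carry over. Pictures are saved under pics/ and viewed, at most 10 in all, crops included, and the job is handed in when it is done.

```bash
ls; mkdir -p pics; python3 - <<'E'
from cell import arm
import cv2,json
o=arm.get_obs();print(o)
for n in("top","side"):
    c=arm.read_camera(n);cv2.imwrite(f"pics/{n}0.png",c["img"][:,:,::-1]);print(n,{k:v for k,v in c.items() if k!="img"})
c=arm.read_camera("wrist");print({k:v for k,v in c.items() if k!="img"})
E
```

```text
pics
{'time_s': 0.0, 'joint_positions': array([75.58006652, 18.43859405, -4.01681368, 83.1769663 ,  1.2963735 ,
       78.53988801, -3.25917656]), 'dq': array([-0.06010248, -0.04115011,  0.01277518,  0.03919343, -0.02199587,
       -0.02327212,  0.05685694]), 'joint_torque': array([ 3.02935159e-04, -4.93578672e+01, -3.81958215e-01, -3.14336729e+01,
        1.32258120e-02,  1.15924436e-02,  1.97559132e-05]), 'ee_pos': array([ 0.17064719, -0.62697662,  0.40361055]), 'ee_rot': array([[ 9.64869675e-01,  2.62728237e-01, -6.18848126e-04],
       [ 2.62728940e-01, -9.64867960e-01,  1.82343808e-03],
       [-1.18038057e-04, -1.92196942e-03, -9.99998146e-01]]), 'wrist_force': array([ 0.96116127, -0.62305131, -0.59333155]), 'torque': array([-0.04093116, -0.02356927,  0.02110932]), 'finger_force': 0.0, 'grip_width': 0.0855651970477939}
top {'fx': 580.1592568982941, 'fy': 580.1592568982941, 'cx': 310.28637361031315, 'cy': 237.7301189623628, 'distortion': array([-0.17392107,  0.        ,  0.        ,  0.        ,  0.        ]), 'origin': array([ 0.43443043, -0.00518304,  1.33071144]), 'attitude':
[... 402 characters left out ...]
ttitude': array([[ 0.97951713,  0.11322557, -0.16651174],
       [-0.20117286,  0.51454619, -0.83352966],
       [-0.00869889,  0.84995423,  0.52678472]])}
{'fx': 393.18653212127737, 'fy': 393.18653212127737, 'cx': 317.2457072619456, 'cy': 235.6923724020995, 'distortion': array([-0.02032067,  0.        ,  0.        ,  0.        ,  0.        ]), 'hand_eye': array([[ 6.98523775e-05,  9.58962888e-01,  2.83531612e-01,
         7.23370923e-02],
       [ 9.99999981e-01, -1.49653369e-05, -1.95749508e-04,
        -2.88887757e-04],
       [-1.83473367e-04,  2.83531620e-01, -9.58962870e-01,
         3.29612554e-02],
       [ 0.00000000e+00,  0.00000000e+00,  0.00000000e+00,
         1.00000000e+00]])}
```

View pics/top0.png

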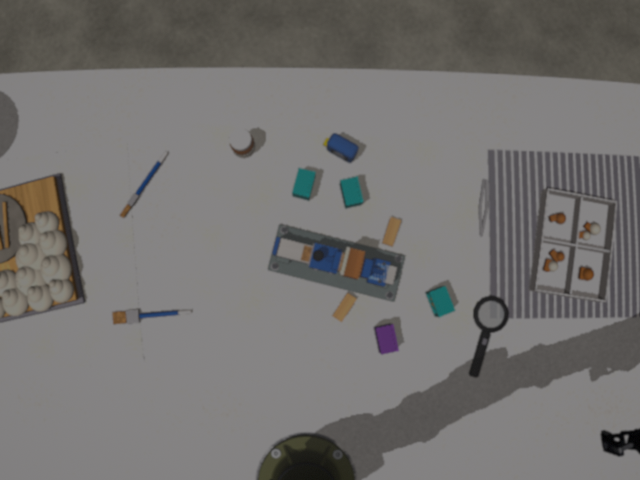

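View pics/side0.png

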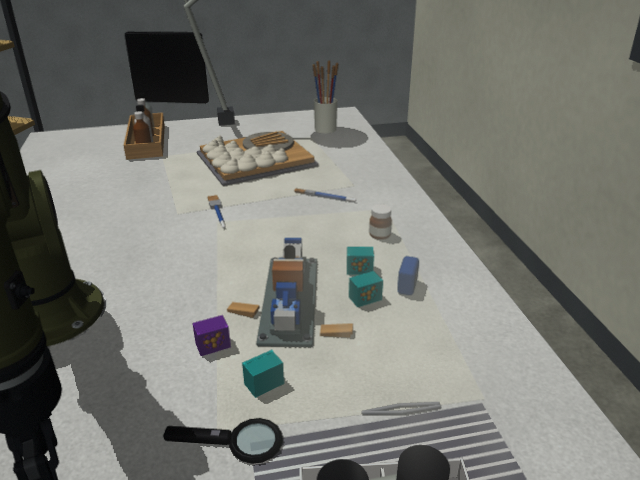

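The top view (world +x up, +y left) shows the vise from (270,245) to (405,277). The things that could be taken for the block are:
- bare-wood block between the blue jaws at (353,263)
- turquoise look-alikes at (304,183), (351,192) and (440,301)
- purple look-alike at (386,338)

By the description I choose the wooden one at (353,263). The knob is at about (318,252) on the sliding jaw, so vise +y runs left. Next I take close wrist views from two places.

```bash
cat > h.py <<'E'
import numpy as np, cv2
from cell import arm
from scipy.spatial.transform import Rotation as R
def cam(c,obs=None):
    """camera -> (K,dist,origin,attitude)"""
    K=np.array([[c["fx"],0,c["cx"]],[0,c["fy"],c["cy"]],[0,0,1]])
    if "hand_eye" in c:
        T=np.eye(4);T[:3,:3]=obs["ee_rot"];T[:3,3]=obs["ee_pos"];M=T@c["hand_eye"];return K,c["distortion"],M[:3,3],M[:3,:3]
    return K,c["distortion"],c["origin"],c["attitude"]
def ray(C,px):
    u=cv2.undistortPoints(np.array([[px]],float),C[0],C[1])[0,0]
    d=C[3]@np.array([u[0],-u[1],-1]);return C[2],d/np.linalg.norm(d)
def onz(C,px,z):
    o,d=ray(C,px);return o+d*(z-o[2])/d[2]
def proj(C,P):
    p=(np.atleast_2d(P)-C[2])@C[3]*[1,-1,-1]
    return cv2.projectPoints(p,np.zeros(3),np.zeros(3),C[0],C[1])[0][:,0]
def tri(views):
    A=np.zeros((3,3));b=np.zeros(3)
    for C,px in views:
        o,d=ray(C,px);M=np.eye(3)-np.outer(d,d);A+=M;b+=M@o
    return np.linalg.solve(A,b)
def vise_axes(yaw):
    r=R.from_euler('z',yaw,degrees=True).as_matrix();return r
E
python3 - <<'E'
from h import *
import pickle
C=cam(arm.read_camera("top"))
P=[onz(C,p,.01) for p in((278,226),(406,255),(398,300),(268,270))]
print(np.round(P,3)); d=P[0]+P[3]-P[1]-P[2]; yaw=np.degrees(np.arctan2(-d[0],d[1])); print("yaw",yaw)
b=onz(C,(355,262),.112);print("block",b)
V=vise_axes(yaw); 
tool=np.c_[V[:,0],-V[:,1],[0,0,-1]]
views=[]
c0=b+V[:,1]*.03
for i,dx in enumerate((-.09,.02)):
    p=c0+V[:,0]*dx; p[2]=.43
    arm.movep(p,tool); arm.sleep(.2)
    o=arm.get_obs(); w=arm.read_camera("wrist"); views.append(cam(w,o))
    cv2.imwrite(f"pics/w{i}.png",w["img"][:,:,::-1]); print(o["time_s"],o["ee_pos"],o["joint_positions"])
views+=[C,cam(arm.read_camera("side"))]
pickle.dump((views,yaw),open("v.pkl","wb"))
# reach check for pick / place tilts (rotation about vise x)
O=b*1;O[2]=0;O-=V[:,1]*.02
for flip in(0,1):
  T0=np.c_[V[:,1]*(1 if 1 else 1),V[:,0],[0,0,-1]]
  if flip:T0[:,:2]*=-1
  for a in(-60,-45,-30,0,30,45,60):
    Rt=R.from_rotvec(np.radians(a)*V[:,0]).as_matrix()@T0
    out=[]
    for z in(.083,.2):
      g=O+V[:,1]*.023;g[2]=z
      q=arm.solve_ik(g-.155*Rt[:,2],Rt);out.append(None if q is None else np.round(q))
    print(flip,a,out)
E
```

```text
[[ 0.585  0.077  0.01 ]
 [ 0.522 -0.217  0.01 ]
 [ 0.419 -0.199  0.01 ]
 [ 0.483  0.098  0.01 ]]
yaw -12.085704473425396
block [ 0.49921678 -0.09278613  0.112     ]
2.6583 [ 0.41757185 -0.04515125  0.42994857] [ 10.35712688 -10.29889819  -6.83744602 110.73049479  -1.24086034
  79.5071353  -98.29303221]
3.425 [ 0.52435036 -0.06740704  0.43041174] [ 10.44338992   3.22314894  -6.24292425  97.98408539   0.3648157
  78.78518876 -97.93311944]
0 -60 [array([ -5.,  35., -20., 105.,  53.,  94., -62.]), array([ -3.,  25., -23., 103.,  52., 101., -53.])]
0 -45 [array([ -4.,  26., -16., 108.,  44.,  80., -53.]), array([ -2.,  17., -18., 104.,  42.,  90., -44.])]
0 -30 [array([  2.,  18., -14., 111.,  34.,  69., -42.]), array([  3.,  10., -15., 105.,  30.,  80., -34.])]
0 0 [array([ 15.,  10.,  -8., 114.,   2.,  56.,  -6.]), array([ 14.,   3.,  -7., 107.,   0.,  70.,  -5.])]
0 30 [array([ 20.,  16.,   7., 113., -35.,  64.,  34.]), array([ 18.,   8.,   9., 107., -31.,  76.,  25.])]
0 45 [array([ 20.,  24.,  16., 111., -49.,  76.,  49.]), array([ 17.,  14.,  19., 107., -45.,  84.,  39.])]
0 60 [arr
[... 153 characters left out ...]
]), array([ 23.,  37., -57., 102.,  64., 114., 119.])]
1 -45 [array([ 35.,  47., -68., 107.,  68., 104., 113.]), array([ 36.,  32., -68., 103.,  58., 105., 124.])]
1 -30 [array([ 44.,  35., -68., 109.,  56.,  86., 123.]), array([ 46.,  22., -67., 104.,  44.,  89., 136.])]
1 0 [array([ 70.,  29., -75., 112.,  32.,  64., 150.]), None]
1 30 [array([  23.,   16.,    4.,  113.,  -34.,   64., -147.]), array([ -10.,    9.,   39.,  108.,  -35.,   78., -151.])]
1 45 [array([  28.,   23.,    6.,  111.,  -46.,   74., -133.]), array([  26.,   14.,    9.,  107.,  -43.,   83., -143.])]
1 60 [array([  31.,   32.,    9.,  108.,  -55.,   85., -123.]), array([  28.,   22.,   12.,  106.,  -54.,   92., -133.])]
```

View pics/w0.png

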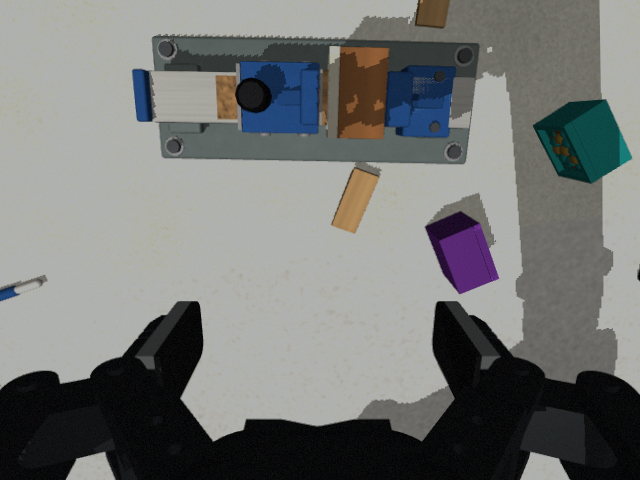

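View pics/w1.png

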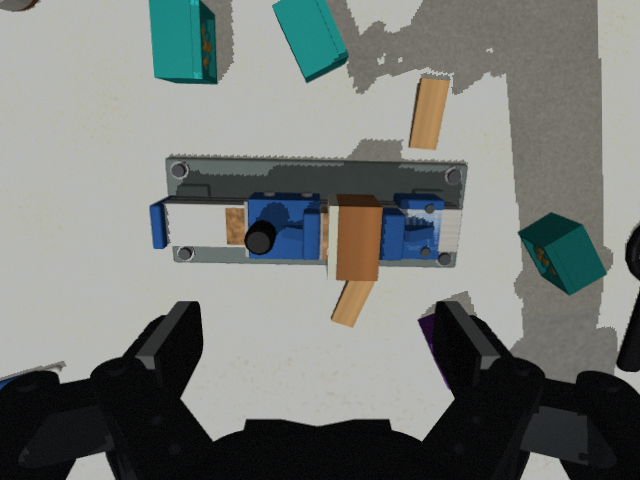

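w0 and w1 show the bare-wood block, with its white face towards the knob. Its top is at w0 (339..387, 47..138) and w1 (337..379, 196..280). The knob is at w0 (252,96) and w1 (260,237), and the plate corners are clear. I'll take one enlarged composite to check the choice and pick exact pixels.

```bash
python3 - <<'E'
from h import *
a=cv2.imread("pics/w0.png")[34:144,210:500];b=cv2.imread("pics/w1.png")[182:292,210:500]
m=np.vstack([cv2.resize(t,None,fx=2.7,fy=2.7,interpolation=cv2.INTER_CUBIC) for t in(a,b)])
m=np.clip(m.astype(float)*1.3,0,255).astype(np.uint8)
cv2.imwrite("pics/z.png",m);print(m.shape)
E
```

```text
(594, 783, 3)
```

View pics/z.png

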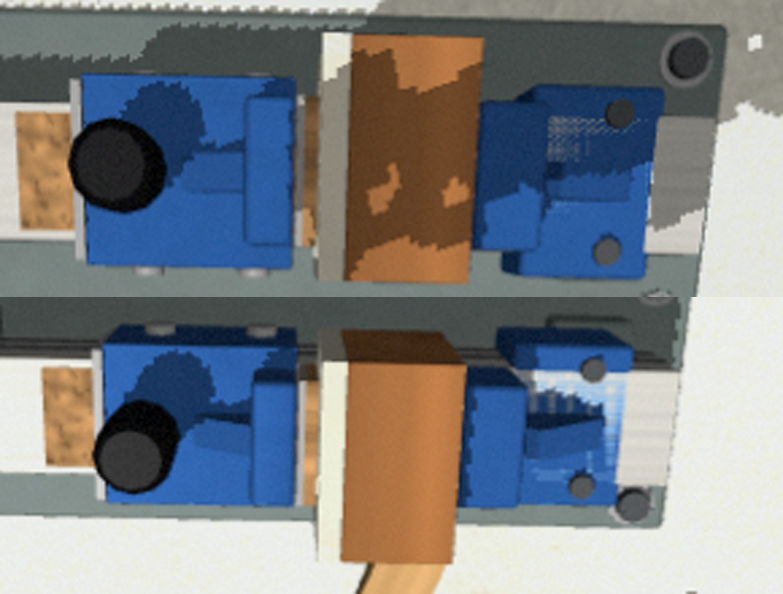

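The composite confirms the choice: a bare wooden block with its white side face towards the knob. Pixels used, in composite coordinates:
- Block top: (352,35)–(469,283) in the upper view and (348,362)–(452,563) in the lower.
- Knob top: (107,165) and (128,462).

```bash
python3 - <<'E'
from h import *
import pickle
from scipy.optimize import least_squares
views,yaw=pickle.load(open("v.pkl","rb"))
A,B=views[:2]
f=lambda p,oy:(p[0]/2.7+210-.3,p[1]/2.7+oy-.3)
b0=[f(p,34) for p in((352,35),(484,38),(469,283),(345,280))]
b1=[f(p,182) for p in((348,65),(466,65),(452,266),(341,264))]
k=tri([(A,f((107,165),34)),(B,f((128,165),182))]);print("knob top",k)
T=np.array([tri([(A,p),(B,q)]) for p,q in zip(b0,b1)]);print("block top\n",T.round(4))
print("sizes",np.linalg.norm(T[0]-T[1]),np.linalg.norm(T[2]-T[3]),np.linalg.norm(T[0]-T[3]),np.linalg.norm(T[1]-T[2]))
pl=[[152,37],[479,44],[467,163],[163,157]];pl1=[[166,155],[467,163],[456,267],[174,262]]
Q=np.array([tri([(A,p),(B,q)]) for p,q in zip(pl,pl1)]);print("plate\n",Q.round(4))
# joint fit: vise x,y,yaw, block dx, dz common, knob gap
def res(s):
    x,y,w,bx,g,zo=s;V=vise_axes(w)
    M=lambda P:np.array(P)@V.T+[x,y,zo]
    P=M([[.055,.2,.01],[.055,-.1,.01],[-.055,-.1,.01],[-.055,.2,.01]])
    Bk=M([[bx+.03,.04,.112],[bx+.03,0,.112],[bx-.03,0,.112],[bx-.03,.04,.112]])
    K=M([[0,g+.058,.106]])
    r=[]
    for C,p,b,kk in((A,pl,b0,f((107,165),34)),(B,pl1,b1,f((128,165),182))):
        r+=[proj(C,P)-p,proj(C,Bk)-b,proj(C,K)-[kk]]
    return np.vstack(r).ravel()
s=least_squares(res,[.5,-.11,yaw,0,.038,0],loss="soft_l1",x_scale=[.01,.01,1,.01,.01,.01]);print("fit",s.x.round(4));print(s.fun.reshape(-1,2).round(1))
np.save("vise.npy",s.x)
for C,n in zip(views[2:],("top","side")):
    V=vise_axes(s.x[2]);print(n,proj(C,np.array([[0,.02,.112],[0,s.x[4]+.058,.106],[.055,.2,.01],[-.055,-.1,.01]])@V.T+[s.x[0],s.x[1],s.x[5]]).round())
E
```

```text
knob top [ 0.51469054 -0.01697392  0.10465296]
block top
 [[ 0.5312 -0.085   0.1087]
 [ 0.5239 -0.1173  0.1069]
 [ 0.4657 -0.1033  0.1086]
 [ 0.4733 -0.0715  0.1089]]
sizes 0.03319680584442214 0.03274561903779834 0.05945794327260019 0.05990696384567107
plate
 [[ 5.940e-01  7.510e-02 -6.200e-03]
 [ 5.231e-01 -2.209e-01 -3.000e-04]
 [ 4.174e-01 -1.955e-01  6.900e-03]
 [ 4.860e-01  9.500e-02  8.300e-03]]
fit [ 4.928e-01 -1.108e-01 -1.319e+01  1.600e-03  3.910e-02 -5.500e-03]
[[ 0.4 -0.9]
 [ 1.6 -1.3]
 [-0.8  0.7]
 [-0.1  1.1]
 [-9.1  0.3]
 [ 0.9  0.5]
 [ 0.8  0.3]
 [-8.8  0.4]
 [ 0.1  0.2]
 [-0.3  2.2]
 [ 1.8  0.2]
 [-0.3  0.1]
 [ 0.8 -0. ]
 [-8.1 -0.9]
 [ 1.1  0.2]
 [ 1.3 -0.6]
 [-7.7 -0.7]
 [-0.1 -1.7]]
top [[354. 263.]
 [319. 254.]
 [281. 223.]
 [396. 301.]]
side [[287. 267.]
 [290. 249.]
 [317. 260.]
 [256. 346.]]
```

```bash
python3 - <<'E'
from h import *
import pickle
from scipy.optimize import least_squares
views,yaw=pickle.load(open("v.pkl","rb"))
A,B=views[:2]
f=lambda p,oy:(p[0]/2.7+210-.3,p[1]/2.7+oy-.3)
b0=[f(p,34) for p in((322,33),(484,38),(469,283),(318,280))]
b1=[f(p,182) for p in((321,64),(466,65),(452,266),(318,264))]
T=np.array([tri([(A,p),(B,q)]) for p,q in zip(b0,b1)]);print("block top\n",T.round(4))
pl=[[152,37],[479,44],[467,163],[163,157]];pl1=[[166,155],[467,163],[456,267],[174,262]]
def res(s):
    x,y,w,bx,g,zo=s;V=vise_axes(w)
    M=lambda P:np.array(P)@V.T+[x,y,zo]
    P=M([[.055,.2,.01],[.055,-.1,.01],[-.055,-.1,.01],[-.055,.2,.01]])
    Bk=M([[bx+.03,.04,.112],[bx+.03,0,.112],[bx-.03,0,.112],[bx-.03,.04,.112]])
    K=M([[0,g+.058,.106]])
    r=[]
    for C,p,b,kk in((A,pl,b0,f((107,165),34)),(B,pl1,b1,f((128,165),182))):
        r+=[proj(C,P)-p,proj(C,Bk)-b,proj(C,K)-[kk]]
    return np.vstack(r).ravel()
s=least_squares(res,[.5,-.11,yaw,0,.038,0],loss="soft_l1",x_scale=[.01,.01,1,.01,.01,.01]);print("fit",s.x.round(4));print(s.fun.reshape(-1,2).round(1).tolist())
np.save("vise.npy",s.x)
V=vise_axes(s.x[2]);print("tri in vise",((T-[s.x[0],s.x[1],0])@V).round(4))
for C,n in zip(views[2:],("top","side")):
    print(n,proj(C,np.array([[0,.02,.112],[0,s.x[4]+.058,.106],[.055,.2,.01],[-.055,-.1,.01]])@V.T+[s.x[0],s.x[1],s.x[5]]).round())
E
```

```text
block top
 [[ 0.5331 -0.0777  0.1091]
 [ 0.5239 -0.1173  0.1069]
 [ 0.4657 -0.1033  0.1086]
 [ 0.4747 -0.0647  0.1089]]
fit [ 4.9290e-01 -1.1010e-01 -1.3151e+01  1.7000e-03  3.8300e-02 -5.4000e-03]
[[-0.5, -0.8], [0.8, -1.5], [-1.5, 0.6], [-0.9, 1.3], [0.8, 0.9], [-0.2, 0.3], [-0.2, 0.2], [0.1, 0.2], [0.1, 0.3], [-1.1, 2.3], [1.0, 0.1], [-0.9, -0.0], [0.2, 0.1], [0.9, -0.6], [0.1, 0.0], [0.3, -0.7], [-0.1, -0.8], [-0.1, -1.6]]
tri in vise [[ 0.0318  0.0407  0.1091]
 [ 0.0318  0.      0.1069]
 [-0.0281  0.0004  0.1086]
 [-0.0281  0.0401  0.1089]]
top [[354. 263.]
 [319. 254.]
 [280. 223.]
 [396. 301.]]
side [[287. 267.]
 [290. 249.]
 [317. 260.]
 [256. 345.]]
```

```bash
cat >> h.py <<'E'
x0,y0,YAW,BX,G0,_=np.load("vise.npy")
V=vise_axes(YAW);O=np.array([x0,y0,0])
W=lambda x,y,z:O+V@np.array([x,y,z])
def st(tag=""):
    o=arm.get_obs();print(tag,"t%.2f"%o["time_s"],"vise",(V.T@(o["ee_pos"]-O)).round(4),"F",(V.T@o["wrist_force"]).round(1),"w%.4f"%o["grip_width"],"ff%.1f"%o["finger_force"]);return o
TK=np.c_[V[:,0],-V[:,1],[0,0,-1]]
E
python3 - <<'E'
from h import *
ky=G0+.058+.001
arm.movep(W(0,ky,.30),TK); arm.move_gripper(.04,40)
arm.servo_line(W(0,ky,.262),.08); st("down")
arm.move_gripper(.0,40); st("grip")
arm.servo_line(W(0,ky+.03,.262),.06); st("mid")
arm.servo_line(W(0,ky+.058,.262),.06); o=st("58")
for i in range(10):
    y=ky+.058+.0015*(i+1)
    arm.servo_line(W(0,y,.262),.03); o=st()
    if abs((V.T@o["wrist_force"])[1])>16: break
w=arm.read_camera("wrist");cv2.imwrite("pics/w2.png",w["img"][:,:,::-1])
E
```

```text
down t5.28 vise [0.     0.0973 0.2618] F [-0.3 -0.   0.7] w0.0400 ff0.0
grip t5.57 vise [0.0003 0.0969 0.2628] F [-0.9 -1.7  2.8] w0.0224 ff39.3
mid t6.22 vise [0.0004 0.1267 0.2628] F [ 0.1 -2.8  6.3] w0.0221 ff39.6
58 t6.83 vise [0.0005 0.1548 0.2628] F [-0.7 -2.3  5.1] w0.0221 ff39.6
 t7.08 vise [0.0005 0.1557 0.2628] F [-0.7 -4.4  5.8] w0.0223 ff39.6
 t7.33 vise [0.0005 0.1569 0.2628] F [-0.8 -4.9  5.8] w0.0223 ff39.6
 t7.58 vise [0.0005 0.1584 0.2628] F [-0.8 -4.3  5.7] w0.0221 ff39.6
 t7.83 vise [0.0005 0.1598 0.2628] F [-1.  -4.6  6.7] w0.0221 ff39.6
 t8.08 vise [0.0005 0.1613 0.2628] F [-1.5 -4.9  6.3] w0.0225 ff39.6
 t8.33 vise [0.0005 0.1628 0.2628] F [-0.6 -5.6  6.1] w0.0224 ff39.6
 t8.58 vise [0.0006 0.1639 0.2628] F [-0.7 -7.6  6.6] w0.0223 ff39.8
 t8.83 vise [0.0006 0.1643 0.2628] F [-2.2 -9.5  7.7] w0.0223 ff39.9
 t9.08 vise [0.0007 0.1646 0.2627] F [ -2.5 -11.8   9.5] w0.0224 ff40.1
 t9.33 vise [0.0008 0.165  0.2627] F [ -2.5 -14.7  10.1] w0.0221 ff40.2
```

The jaw came to its stop (gap 105 mm) at a TCP vise y of about 0.1638, so I can refer the gap to that. Now I release the knob and pick the block by its ends with the tool tilted 45°.

```bash
cat >> h.py <<'E'
T0=np.c_[V[:,1],V[:,0],[0,0,-1]]
def pose(x,y,z,a,back=0):
    Rt=R.from_rotvec(np.radians(a)*V[:,0]).as_matrix()@T0
    return W(x,y,z)-(.155+back)*Rt[:,2],Rt
E
python3 - <<'E'
from h import *
arm.servo_line(W(0,.1638,.2625),.05); arm.move_gripper(.05)
arm.servo_line(W(0,.1638,.32),.15); st("up")
arm.move_gripper(.085)
p,r=pose(.0015,.0207,.086,-45,.09); arm.movep(p,r)
st("pre")
p,r=pose(.0015,.0207,.086,-45); arm.servo_line(p,.1); st("at")
arm.move_gripper(.03,45); st("grip")
p,r=pose(.0015,.0207,.2,-45); arm.servo_line(p,.12); st("lift")
o=arm.get_obs();w=arm.read_camera("side");cv2.imwrite("pics/s3.png",w["img"][150:400,150:450,::-1])
w=arm.read_camera("wrist");cv2.imwrite("pics/w3.png",w["img"][:,:,::-1])
E
```

```text
up t10.58 vise [-2.000e-04  1.638e-01  3.197e-01] F [-0.4 -0.1  0.1] w0.0501 ff0.0
pre t12.02 vise [0.0017 0.1936 0.2593] F [-0.3 -0.2 -0. ] w0.0849 ff0.0
at t13.07 vise [0.0017 0.131  0.1961] F [-0.3  0.  -0.3] w0.0849 ff0.0
grip t13.42 vise [0.0017 0.131  0.1961] F [-0.4  1.8  2.5] w0.0593 ff48.9
lift t14.52 vise [0.0012 0.1301 0.3087] F [ 0.1 -0.1 -1.1] w0.0596 ff48.7
```

```bash
python3 - <<'E'
from h import *
for a in(0,45):
    p,r=pose(.0005,.029,.2,a); arm.servo_line(p,.12,ori=r); st(a)
p,r=pose(.0005,.029,.1,45); arm.servo_line(p,.12); st("low")
w=arm.read_camera("side")["img"][180:380,180:400,::-1]
o=arm.get_obs();v=arm.read_camera("wrist");import pickle;pickle.dump(cam(v,o),open("v4.pkl","wb"))
t=cv2.resize(w,None,fx=1.6,fy=1.6,interpolation=cv2.INTER_CUBIC);m=cv2.resize(v["img"][:,:,::-1],(427,320))
cv2.imwrite("pics/c4.png",np.hstack([t,m]))
E
```

```text
0 t15.69 vise [3.000e-04 2.960e-02 3.546e-01] F [ 0.3  0.8 -2.1] w0.0595 ff48.5
45 t16.83 vise [ 0.0008 -0.0794  0.3099] F [-0.3  1.  -0.2] w0.0595 ff48.6
low t17.82 vise [ 0.0009 -0.0807  0.2103] F [-0.7 -0.5 -0.9] w0.0592 ff48.6
```

View pics/c4.png

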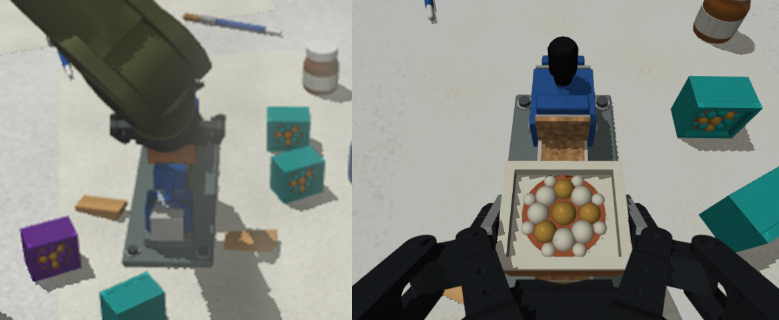

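The wrist half of the composite shows the rosette face up, centred at about (563,212), with the jaw open behind it. I lower until contact is felt.

```bash
python3 - <<'E'
from h import *
p,r=pose(.0005,.029,.085,45); arm.servo_line(p,.06); o=st("85")
b=o["wrist_force"][2]
for i in range(12):
    z=.084-.001*i
    p,r=pose(.0005,.029,z,45); arm.servo_line(p,.02); o=st("%.3f"%z); f=V.T@o["wrist_force"]
    if f[2]-b>5 or abs(f[1])>8: break
E
```

```text
85 t18.32 vise [ 0.0003 -0.0805  0.1941] F [-0.5  0.8 -1. ] w0.0596 ff48.6
0.084 t18.57 vise [ 0.0006 -0.0806  0.1937] F [ 0.7 -0.5 -0.4] w0.0596 ff48.6
0.083 t18.82 vise [ 0.0005 -0.0806  0.1926] F [-0.4  0.9 -1.6] w0.0596 ff48.6
0.082 t19.07 vise [ 0.0005 -0.0806  0.1915] F [ 0.  -0.3 -1.3] w0.0596 ff48.6
0.081 t19.32 vise [ 0.0006 -0.0806  0.1909] F [ 0.1 -0.3  2.1] w0.0594 ff48.6
0.080 t19.57 vise [ 0.0006 -0.0808  0.1908] F [-3.8 -1.8  8.6] w0.0596 ff49.5
```

```bash
python3 - <<'E'
from h import *
arm.move_gripper(.085); st("open")
p,r=pose(.0005,.029,.081,45,.1); arm.servo_line(p,.12); st("back")
arm.movep(W(0,.1,.40),TK)
o=arm.get_obs();v=arm.read_camera("wrist");import pickle;pickle.dump(cam(v,o),open("v5.pkl","wb"));st()
cv2.imwrite("pics/w5.png",v["img"][:,:,::-1])
E
```

```text
open t19.95 vise [ 0.0004 -0.0805  0.1894] F [-1.   0.4  0.4] w0.0849 ff0.0
back t20.94 vise [ 0.0003 -0.1506  0.2608] F [ 0.3  0.6 -0.9] w0.0852 ff0.0
 t23.20 vise [1.000e-04 9.950e-02 3.996e-01] F [ 0.7 -0.3  1.1] w0.0850 ff0.0
```

View pics/w5.png

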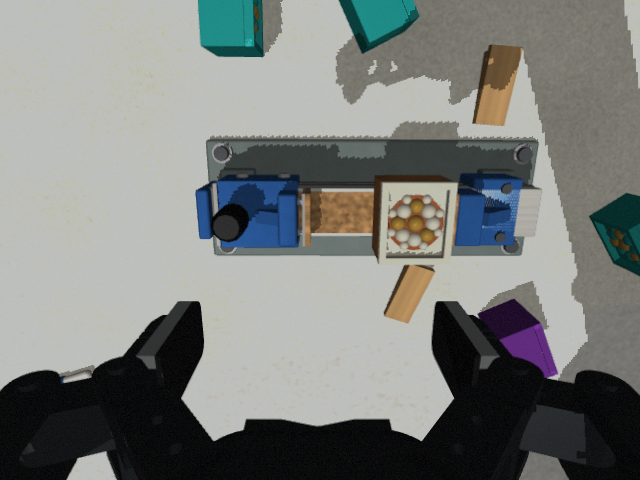

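w5 shows the block flat, rosette up, with its top at (377..452, 181..262), square to the vise and with a small gap to the fixed jaw. Next I close the jaw.

```bash
python3 - <<'E'
from h import *
C=__import__("pickle").load(open("v5.pkl","rb"))
print("block ctr vise",V.T@(onz(C,(415,221.5),.1)-O),"knob",V.T@(onz(C,(229,222),.106)-O))
ky=.1637
arm.move_gripper(.044)
arm.movep(W(0,ky,.31),TK); arm.servo_line(W(0,ky,.262),.08); st("down")
arm.move_gripper(0,40); st("grip")
arm.servo_line(W(0,.118,.262),.06); o=st("118")
y=.1165
for i in range(14):
    arm.servo_line(W(0,y,.262),.02); o=st("%.4f"%y); f=(V.T@o["wrist_force"])[1]; ya=(V.T@(o["ee_pos"]-O))[1]
    if ya<.1082 or f>14: break
    y-=.001
E
```

```text
block ctr vise [0.00346028 0.03138686 0.1       ] knob [0.00471854 0.16033648 0.106     ]
down t24.95 vise [1.000e-04 1.638e-01 2.620e-01] F [0.2 0.3 0.6] w0.0439 ff0.0
grip t25.27 vise [0.0003 0.1634 0.2628] F [-1.  -1.2  4.4] w0.0224 ff39.3
118 t26.18 vise [1.000e-04 1.199e-01 2.628e-01] F [-1.6  4.7  4.6] w0.0221 ff39.5
0.1165 t26.43 vise [1.000e-04 1.185e-01 2.628e-01] F [-2.3  5.3  4.6] w0.0222 ff39.6
0.1155 t26.68 vise [1.000e-04 1.176e-01 2.628e-01] F [-0.6  6.1  5.3] w0.0223 ff39.5
0.1145 t26.93 vise [1.000e-04 1.166e-01 2.628e-01] F [-0.7  5.5  6.2] w0.0224 ff39.5
0.1135 t27.18 vise [0.     0.1156 0.2628] F [-1.8  6.1  5.2] w0.0221 ff39.6
0.1125 t27.43 vise [1.000e-04 1.146e-01 2.628e-01] F [-1.6  5.4  5.4] w0.0224 ff39.6
0.1115 t27.68 vise [1.000e-04 1.136e-01 2.628e-01] F [-1.4  6.   5.5] w0.0224 ff39.6
0.1105 t27.93 vise [1.000e-04 1.126e-01 2.628e-01] F [-1.6  6.2  5.7] w0.0224 ff39.6
0.1095 t28.18 vise [1.000e-04 1.117e-01 2.628e-01] F [-0.9  5.5  5.7] w0.0221 ff39.6
0.1085 t28.43 vise [1.000e-04 1.108e-01 2.628e-01] F [-0.7  6.9  5.4] w0.0224 ff39.5
0.1075 t28.68 vise [1.000e-04 1.099e-01 2.628e-01] F [-1.7  6.3  5.3] w0.0221 ff39.5
0.1065 t28.93 vise [0.     0.1089 0.2628] F [-1.5  6.4  4.6] w0.0223 ff39.5
0.1055 t29.18 vise [1.000e-04 1.080e-01 2.628e-01] F [-1.5  6.7  5.1] w0.0224 ff39.5
```

The force shows the cheek has only just begun to press, because the fingers flex about 0.8 mm under the drag. I continue in fine steps with averaged force.

```bash
cat >> h.py <<'E'
def avg(n=12):
    s=[]
    for _ in range(n):
        arm.sleep(.02);o=arm.get_obs();s.append(np.r_[(V.T@o["wrist_force"])[1],(V.T@(o["ee_pos"]-O))[1]])
    return np.mean(s,0)
E
python3 - <<'E'
from h import *
f,ya=avg();print(f.round(2),ya.round(5))
y=.1055
for i in range(8):
    y-=.0007
    arm.servo_line(W(0,y,.262),.02); f,ya=avg(); print("%.4f"%y,f.round(2),ya.round(5),"lag",round(1e3*(ya-y),2))
    if f>8.6 or ya<.1054: break
print(arm.get_obs()["time_s"])
E
```

```text
6.66 0.10803
0.1048 7.11 0.10755 lag 2.75
0.1041 7.46 0.10705 lag 2.95
0.1034 8.01 0.10653 lag 3.13
0.1027 8.58 0.10601 lag 3.31
0.1020 9.14 0.10549 lag 3.49
31.625
```

```bash
python3 - <<'E'
from h import *
arm.servo_line(W(0,.1050,.262),.02);print(avg())
arm.servo_line(W(0,.1064,.262),.02);print(avg())
arm.move_gripper(.044); st("open")
arm.servo_line(W(0,.1064,.31),.1); arm.move_gripper(.085)
arm.movep(W(-.0,.07,.42),TK); arm.sleep(.2)
o=st();v=arm.read_camera("wrist");C=cam(v,o);import pickle;pickle.dump(C,open("v6.pkl","wb"))
w=arm.read_camera("side")["img"][200:360,180:400,::-1]
a=cv2.resize(v["img"][110:280,170:520,::-1],None,fx=2.28,fy=2.28,interpolation=cv2.INTER_CUBIC)
cv2.imwrite("pics/c6.png",a);cv2.imwrite("pics/s6.png",cv2.resize(w,None,fx=2.5,fy=2.5))
E
```

```text
[3.58050411 0.10622345]
[0.80312853 0.10657487]
open t32.92 vise [-1.000e-04  1.061e-01  2.615e-01] F [0.2 0.6 0.4] w0.0440 ff0.0
 t34.77 vise [-4.000e-04  7.030e-02  4.185e-01] F [-0.   0.8 -0.7] w0.0851 ff0.0
```

View pics/c6.png

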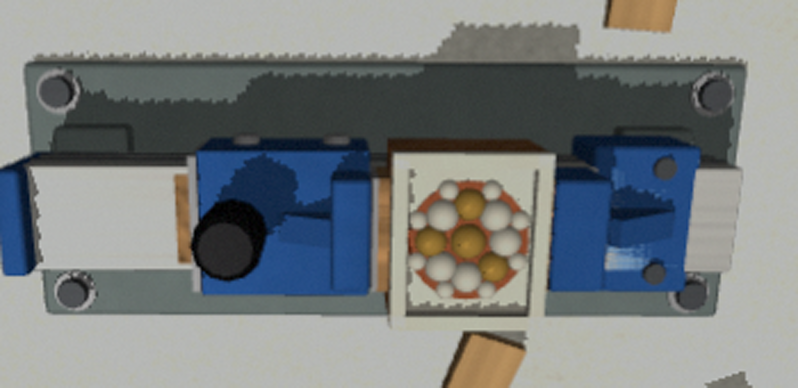

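c6 shows the block gripped flat between both cheeks, rosette up at about (470,240), centred on the beam and square. With the load off, the knob position puts the gap at about 49 mm, so the cheek is pressed in about 3 mm. The arm is clear, so I hand in.

```bash
python3 -c "
from cell import arm
print(arm.finish_job())"
```

```text
the job is handed in; nothing more can be done
None
```

The block lies flat on the vise bed with the rosette up, gripped between the cheeks with the spring cheek pressed in about 3 mm (from force and knob position); the robot is clear, and the job was handed in at about 35 s.

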